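# Demount the push-fit stop end from the coffee corner's water line

### The arm

A 6-joint arm with a two-finger parallel gripper is mounted at the origin on the work surface. World frame = base frame: x ahead of the robot, y to its left, z up, the work surface at z = 0. Lengths are in mm, angles in rad, forces in N, time in s.
With the tool pointing down it reaches from about 275 to 750 mm from the base axis. Payload 10.2 kg.
Tool frame: the origin (TCP) lies on the front face of the gripper's body, between the roots of the fingers; the fingertips stand 73 mm ahead of it and the grasp point (between the pads) lies 54 mm ahead of it; z points along the fingers, y is the line along which they close (so a half turn about z gives the same grasp; the last joint's range is limited). The gripper opens to 85 mm and grips with 20 to 120 N. Pads are 22 mm wide; open, the fingers measure 114 mm over their backs; the gripper's body (76 mm by 85 mm) begins 54 mm behind the grasp point. The pads swing forward as they close: fully open they stand 13 mm farther back than shut.
Start: joints at [1.09, 0.313, 1.498, -0, 1.331, -0.223], TCP at [133.864, 507.654, 303.894] pointing down, gripper open.
Joint ranges: [-2.94, 2.94], [-0.97, 2.17], [0.19, 2.56], [-1.23, 4.37], [0.02, 3.11], [-2.88, 2.88]. Speed limits (rad/s): [2.39, 2.39, 3.01, 3.14, 3.14, 3.14].

### API

Orientations are given as a unit quaternion [w, x, y, z].
In Python, from rig import * gives the robot as it stands.
- The arm moves only by the tool step_arm, never from a script. Its argument "plan" is a list of rows, each an object with "offset": the shift along the tool's x, y, z in cm, a list of three; "rot": the turn, a rotation vector about the tool's x, y, z in degrees, a list of three; "gripper": the finger opening in cm, from 0 to 8.54. In form: [{"offset": [x, y, z], "rot": [wx, wy, wz], "gripper": gripper}, ...]. A call has 1 to 12 rows; each row is the pose to reach, as a shift and turn from the pose commanded when the call began, along the tool's axes at that moment; what a row does not reach only later rows make up. A row lasts 1/10 s, in which the tool goes at most 50 mm and 8.59 degrees, less where a joint would pass 70% of its speed; a pose out of reach is approached as far as the arm can. A call with a gripper value outside its range is refused whole. The fingers move at their own pace and stop on an object; "squeeze" is the grip in N (left out, the last holds). Time passes only in rows, so rows that repeat a pose let the fingers close. It gives the time, the measured TCP pose, the force, the opening and the grip force at its end, in the units of the state.
- sense(): the state, without advancing time (a new reading comes with each control period).
- capture(name): name is "side" or "top"; returns a dict with "color" (420x560x3 uint8, red, green, blue), "depth" (420x560 float32, mm along the optical axis (not along the pixel's ray), 0 where there is no reading), "vertical_fov" (degrees; the focal length in pixels is half the picture's height over the tangent of half this angle, whatever the lens; pixels are square), "cx", "cy" (the principal point, pixels), "rvec" (rotation vector, rad) and "tvec" (3), from world to camera coordinates, as OpenCV has them. Camera axes: x right, y down, z forward; pixel columns grow to the right and rows downward; lengths in mm; the calibration is good to about 2 mm. A picture is of the moment at which its call begins.
- finish_job(): hands the job in; it is judged then, once.
The state is a dict: "time_s": time; "joints": joint angles; "dq": joint speeds; "tau": joint torques, N m; "eef_pos": TCP position; "ee_rot": TCP orientation; "force": force on the tool from outside, world axes, zero at the start; "wrist_torque": the same for the moment, N m; "grip_width": opening from 0.0 (shut) to 1.0 (fully open); "grip_force": force on a finger pad.
Only numpy, scipy, OpenCV 4.12 (cv2) and the standard library are available. Lean on these libraries where they do the work, as an engineer would, in place of code of your own. Each camera call takes 0.05 s, during which the arm holds its last target. There are 200 camera calls.

### The job

The espresso machine is about to be plumbed in, so take the stop end off the water line: squeeze its release ring fully home towards its closed end, keep it squeezed and draw the stop end straight off the tube, by feel and gently, so that the line is never pushed or pulled hard. Keep hold of it, set it down inside the small rectangular steel tray without dropping it, and leave everything else on the shelf where it is.

Things in the scene. Friction and masses are not known exactly. Their poses are not given: they have to be found in the camera images.
- stop_mid (a point): Centre of the white plastic stop end, on its axis. Its y axis runs along the tube towards the release ring; -y, out of the closed end, is the way it comes off. 44 mm long: flat closed end at y = -22, outer face of the grey release ring at y = +22. Eight-sided body 34 mm long, 30 mm across flats. Engaged 24 mm on the level tube, 0.5 mm axial play, 130 g.
- stop_end: The same stop end as a whole (ring, teeth and seal included); origin and axes as stop_mid. With the ring out it is locked: teeth in the tube's groove hold it. With the ring home it slides off against its seal's drag of 2 to 5 N. Nothing else carries it once it has left the tube.
- release_ring (a joint): Travel of the ring into the body in m: 0 out, 0.006 home. Spring: 9 N to start, 15 N at 4.3 mm where the teeth leave the groove, 18 N home; it springs back when let go. Squeezing the ring's face against the closed end with 19 to 27 N a finger holds it home, the two faces then 38 mm apart, their middle 3 mm nearer the closed end. The thin flange is damaged above 40 N.
- ring_face (a point): Centre of the ring's outer face, on the axis; y as for stop_mid. The ring is a round flange, 26 mm across, 4 mm thick, 6 mm clear of the body when out, with the 10 mm tube through its middle: 8 mm of flat flange stands above the tube, all that a finger coming from above can press. The closed end is pressed at the same height.
- line: Fixed water line; origin on the shelf under its riser, z up. Steel tube 10 mm across: riser at the origin, brass elbow on top, then a level run along -y, axis 120 mm up, clip post at y = -75 (top 8 mm over the axis), end at y = -170. Nothing of it is higher than 131 mm. Its joints may be loaded with 14 N at most; the resting stop end and its seal make 4 to 5 N of that.
- tube_end (a point): Centre of the tube's open end, 120 mm above the shelf, axes as line. While fitted it is 12 mm on the closed-end side (-y) of stop_mid; the stop end, its ring included, is wholly off once it has moved 34 mm along its -y.
- tray: Small rectangular stainless tray, 140 (x) by 110 (y) mm, walls 15 mm high and 3 mm thick, fixed by its rubber feet; origin at the centre of its underside, z up. It is the only rectangular dish; its place and the saucer's are swapped in some starts.
- tray_in (a point): Centre of the tray's inner floor, 3 mm above the shelf; axes as the tray. Lying on its side in the tray, the stop end has its axis 15 mm above this floor and stands 15 mm higher than the tray's walls.
- saucer: Bystander: round white saucer, 136 mm across, 16 mm high; origin under its centre.
- cup_low: Bystander: lower of two stacked white cups, 80 mm across, 62 mm high; origin under its centre.
- cup_top: Bystander: upper cup, standing 30 mm up inside the lower one, the top of the stack 92 mm high; origin under its centre.
- jug: Bystander: stainless milk jug, 88 mm across, 105 mm high, handle at its +y; origin under its centre.
- scoop: Bystander: pale yellow plastic scoop, cup 48 mm across, 26 mm high, handle 95 mm to its -x; origin under the cup.
- tamper: Bystander: coffee tamper, steel base 58 mm across, wooden grip, 85 mm high; origin under its centre.
- elbow: Bystander: spare white push-fit elbow lying flat, two 39 mm arms, 21 mm thick; origin under its corner.

How it is judged (in metres and radians):
On the way, in this order (a step that is already met when the one before it is completed fails the run):
1. the release ring is pressed home (over 4.8 of its 6 mm) while the stop end is still on the tube (value of joint release_ring above 0.0048 m and distance of stop_mid from where it was at the start of the episode below 0.012 m), for 0.1 s.
2. the stop end is off the tube and in the fingers, well above the shelf (distance between stop_mid and tube_end above 0.03 m and contact force between the fingers and stop_end above 0.5 N and height (world z) of stop_mid above 0.06 m and distance of stop_mid from where it was at the start of the episode above 0.035 m), for 0.1 s.
At the end, for the whole second after the job is handed in: The stop end lies at rest inside the tray, its centre within the tray's walls (65 mm and 50 mm of the tray's centre) and no higher than 28 mm above the tray's underside, let go (x of stop_mid in the frame of tray between -0.065 and 0.065 m and y of stop_mid in the frame of tray between -0.05 and 0.05 m and z of stop_mid in the frame of tray below 0.028 m and linear speed of stop_end below 0.02 m/s); the robot touches nothing.
It fails at once if the water line is loaded with more than 14 N (contact force between line and anything else above 14 N).
It fails at once if the release ring is squeezed with more than 40 N (contact force between the fingers and release_ring above 40 N).
It fails at once if the stop end is dropped: it moves faster than 0.6 m/s out of the fingers (linear speed of stop_end above 0.6 m/s and not (contact force between the fingers and stop_end above 0.05 N)).
It fails at once if a bystander is moved by more than 30 mm (distance of any of saucer, cup_low, cup_top, jug, scoop, tamper, elbow from where it was at the start of the episode above 0.03 m).
It also fails if it takes over 58 s, if anything falls off the work surface, if the arm or the gripper's body presses on something with over 40 N, if the wrist force passes 120 N, or if a joint passes its speed limit or range.

## Working session

There is one attempt and no reset: what is moved stays moved. The work goes in short steps, Python scripts to look and compute and a tool call to move; the robot and the scene stay as the last step left them, time stands still between calls to the robot, and variables do not carry over. Pictures are saved under pics/ and viewed, at most 10 in all, crops included, and the job is handed in when it is done.

Besides the shell and the picture viewer there is one more tool, called after "Request:" in YAML: its name, and indented under it one key for each argument. step_arm: Moves the arm, as the interface text tells. Its arguments: {"type":"object","properties":{"plan":{"type":"array"},"squeeze":{"type":"number"}},"required":["plan"]}

```bash
mkdir -p pics
cat > h.py <<'E'
from rig import *
import numpy as np, cv2
def cam(n):
    c=capture(n); h=c["color"].shape[0]
    c["f"]=h/2/np.tan(np.radians(c["vertical_fov"])/2)
    c["R"]=cv2.Rodrigues(np.array(c["rvec"],float))[0]; c["t"]=np.array(c["tvec"],float).ravel()
    return c
def pts(c):
    "world xyz per pixel from depth"
    h,w=c["depth"].shape; v,u=np.mgrid[:h,:w]; d=c["depth"]
    P=np.stack([(u-c["cx"])/c["f"]*d,(v-c["cy"])/c["f"]*d,d],-1)
    return (P-c["t"])@c["R"]
def onplane(c,u,v,z):
    r=np.array([(u-c["cx"])/c["f"],(v-c["cy"])/c["f"],1])@c["R"]; o=-c["t"]@c["R"]
    return o+r*(z-o[2])/r[2]
def proj(c,p):
    q=c["R"]@np.array(p,float)+c["t"]; return c["f"]*q[0]/q[2]+c["cx"],c["f"]*q[1]/q[2]+c["cy"]
E
python3 - <<'E'
from h import *
for n in("top","side"):
    c=cam(n); cv2.imwrite(f"pics/{n}0.png",c["color"][...,::-1]); np.savez(f"{n}0.npz",**c)
    print(n,-c["t"]@c["R"],c["f"],c["R"].round(2).tolist(),(c["depth"]>0).mean())
print(sense())
E
```

```text
top [447.70204822 -50.69564544 974.5631938 ] 418.4023611013873 [[0.02, -1.0, -0.01], [-0.99, -0.02, -0.13], [0.13, 0.01, -0.99]] 0.9960076530612245
side [ 500.19251698 -685.12645194  865.25343723] 432.402010999833 [[0.99, -0.11, -0.01], [-0.09, -0.74, -0.66], [0.06, 0.66, -0.75]] 0.9961947278911565
{'time_s': 0.1, 'joints': array([ 1.08956980e+00,  3.13396255e-01,  1.49834984e+00, -1.94295972e-07,
        1.33097287e+00, -2.23408959e-01]), 'dq': array([-0.00154461, -0.00221085, -0.00213746,  0.00020252,  0.00098474,
        0.00098434]), 'tau': array([ 1.70776519e-03, -4.12896109e+01, -2.60144860e+01, -2.52857844e-04,
        3.00723477e-03,  2.00200262e-06]), 'eef_pos': array([133.81006012, 507.51740458, 303.39536304]), 'ee_rot': array([-1.94242199e-04,  1.28552014e-01,  9.91702608e-01, -5.28597504e-04]), 'force': array([ 0.09771217,  0.70511321, -0.45764256]), 'wrist_torque': array([ 0.06036089, -0.01177374,  0.01422407]), 'grip_force': 0.0, 'grip_width': 0.9957694894988585}
```

View pics/top0.png

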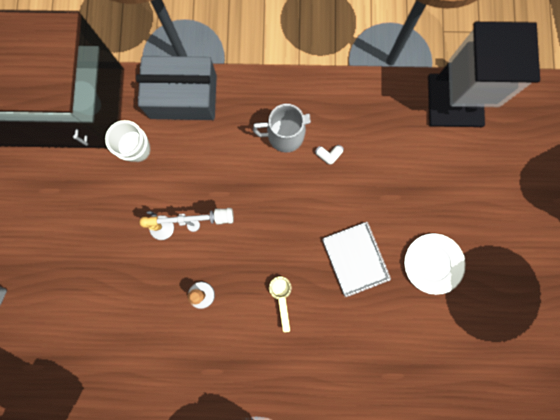

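View pics/side0.png

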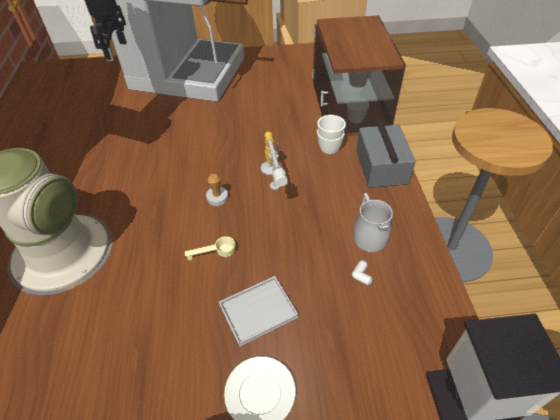

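The top view shows the stop end at about (224,216), with the tube running left to the brass elbow at (149,223). The tray is at (356,259), the saucer at (435,264), and the jug, spare elbow, scoop and tamper are clear of these. The side view shows the stop end at about (280,177) and the tray at (258,310).

Run:
```python
from h import *
for n,(u0,u1,v0,v1) in {"top":(135,245,195,240),"side":(255,300,125,195)}.items():
    c=dict(np.load(n+"0.npz")); P=pts(c)
    big=cv2.resize(c["color"][v0:v1,u0:u1],None,fx=7,fy=7,interpolation=cv2.INTER_CUBIC)[...,::-1]
    cv2.imwrite(f"pics/{n}crop.png",big)
    print(n,"table z",np.median(P[300:330,380:400,2]) )
    Q=P[v0:v1,u0:u1].reshape(-1,3); C=c["color"][v0:v1,u0:u1].reshape(-1,3).astype(int)
    m=(Q[:,2]>105)&(Q[:,2]<145)&(Q[:,0]>200); Q=Q[m];C=C[m]
    a=np.linalg.svd(Q-Q.mean(0),full_matrices=False)[2][0]; a*=-np.sign(a[1])
    print("axis",a,"mean",Q.mean(0))
    s=(Q-Q.mean(0))[:,:2]@(a[:2]/np.linalg.norm(a[:2])); p=np.array([-a[1],a[0]]); l=(Q-Q.mean(0))[:,:2]@p
    for b in np.arange(s.min(),s.max(),4):
        k=(s>=b)&(s<b+4)
        if k.any(): print(round(b),k.sum(),"zmax",Q[k,2].max().round(1),"lat",l[k].min().round(1),l[k].max().round(1),"rgb",C[k].mean(0).astype(int),"xy",Q[k,:2].mean(0).round(1))
c=dict(np.load("top0.npz"));P=pts(c)
# tray
g=cv2.cvtColor(c["color"],cv2.COLOR_RGB2HSV)
m=((g[...,1]<60)&(g[...,2]>90)).astype(np.uint8); m[:, :315]=0; m[:,398:]=0; m[:215]=0; m[305:]=0
cn=max(cv2.findContours(m,0,2)[0],key=cv2.contourArea)
box=cv2.boxPoints(cv2.minAreaRect(cn)); B=np.array([onplane(c,u,v,12) for u,v in box]); print("tray",B.round(1),B.mean(0),np.linalg.norm(np.diff(B,axis=0),axis=1))
print("tray floor z",P[250:270,345:365,2].mean())
```

```text
top table z -0.6259468419713847
axis [ 0.09124872 -0.99555014  0.02352845] mean [547.04651416 137.69784949 125.80096414]
-107 10 zmax 129.0 lat -5.1 7.7 rgb [189 142  80] xy [538.6 242.2]
-103 15 zmax 130.0 lat -8.8 9.0 rgb [229 193 108] xy [537.7 238.2]
-99 17 zmax 130.8 lat -9.5 8.9 rgb [240 212 122] xy [536.6 234.6]
-95 27 zmax 132.0 lat -9.6 8.8 rgb [244 218 129] xy [537.6 230.7]
-91 18 zmax 128.9 lat -7.7 9.0 rgb [235 210 124] xy [538.7 226.6]
-87 15 zmax 131.5 lat -8.0 8.7 rgb [235 207 120] xy [539.  222.4]
-83 17 zmax 130.5 lat -8.4 7.6 rgb [248 227 136] xy [538.1 218.5]
-79 19 zmax 130.1 lat -8.4 10.0 rgb [240 217 132] xy [540.  214.9]
-75 27 zmax 133.5 lat -8.4 10.0 rgb [225 199 130] xy [541.1 210.1]
-71 10 zmax 124.9 lat -7.0 5.7 rgb [221 214 203] xy [541.4 207. ]
-67 10 zmax 124.7 lat -3.1 5.4 rgb [232 236 236] xy [541.8 202.9]
-63 10 zmax 125.6 lat -3.7 4.9 rgb [234 237 237] xy [541.9 198.6]
-59 10 zmax 126.0 lat -3.8 4.3 rgb [235 238 237] xy [541.9 194.5]
-55 10 zmax 125.1 lat -4.0 4.0 rgb [234 237 237] xy [542.1 190.6]
-51 8 zmax 125.1 lat -2.6 3.7 rgb [234 237 236] xy 
[... 4774 characters left out ...]
 [552.5  82.3]
44 15 zmax 135.0 lat -14.0 16.1 rgb [214 210 201] xy [552.2  78.7]
48 15 zmax 136.1 lat -13.1 12.2 rgb [219 216 207] xy [551.2  74. ]
52 14 zmax 136.1 lat -13.1 14.3 rgb [218 215 206] xy [551.3  70.9]
56 8 zmax 136.7 lat -9.0 10.7 rgb [220 217 208] xy [556.5  66.2]
60 15 zmax 136.6 lat -12.0 14.9 rgb [217 215 206] xy [555.2  62.6]
64 72 zmax 136.3 lat -13.3 14.2 rgb [202 199 190] xy [556.1  58.3]
68 18 zmax 132.2 lat -13.4 11.1 rgb [198 196 186] xy [554.2  55.9]
tray [[ 519.5 -139.4   12. ]
 [ 563.6 -245.8   12. ]
 [ 428.7 -297.8   12. ]
 [ 386.1 -193.1   12. ]] [ 474.48640636 -218.9876563    12.        ] [115.18031972 144.57861817 113.0631777 ]
tray floor z 11.960399876601992
```

View pics/topcrop.png

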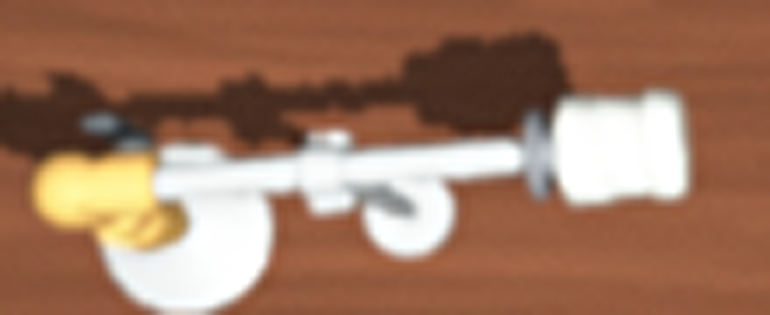

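The crop shows the white body at about x 555–690 px, the grey ring at 525–550 px, the tube running left from there, and the clip at about 325 px. Depth puts the ring face at y≈101 and the closed end at y≈57. So stop_mid is about (552.5, 79, 120), yawed about 5.4°. I'll first calibrate the fingertip height by touching the bare shelf beside it.

```bash
cat >> h.py <<'E'
from scipy.spatial.transform import Rotation as Ro
D=np.array([0.095,-0.9955,0]) # draw-off direction
def rel(target,yaw_deg):
    """offset cm and rot deg from measured pose to TCP target, tool down, tool y at yaw"""
    s=sense(); q=s["ee_rot"]; R=Ro.from_quat([q[1],q[2],q[3],q[0]])
    a=np.radians(yaw_deg); y=np.array([np.cos(a),np.sin(a),0]); z=np.array([0,0,-1.]); x=np.cross(y,z)
    T=Ro.from_matrix(np.stack([x,y,z],1))
    print("off cm",(R.inv().apply(np.array(target)-s["eef_pos"])/10).round(3),"rot",np.degrees((R.inv()*T).as_rotvec()).round(2))
def st():
    s=sense(); print("t",round(s["time_s"],2),"pos",s["eef_pos"].round(2),"F",s["force"].round(2),"M",s["wrist_torque"].round(3),"w mm",round(s["grip_width"]*85.4,2),"gf",round(s["grip_force"],2))
E
python3 - <<'E'
from h import *
rel([545,-20,130],95.45); rel([545,-20,80],95.45)
c=dict(np.load("side0.npz"));P=pts(c);print("floor z side",np.median(P[300:320,245:270,2]),np.median(P[330:350,330:380,2]))
c=dict(np.load("top0.npz"));P=pts(c);print(np.median(P[250:270,345:365,2]),np.median(P[250:270,330:333,2]), np.median(P[310:330,345:365,2]))
E
```

```text
off cm [-53.214 -40.505  17.371] rot [ -0.06  -0.03 -20.22]
off cm [-53.216 -40.5    22.371] rot [ -0.06  -0.03 -20.22]
floor z side 3.238905940724592 0.13972022948811744
2.322629717312915 1.992447111989307 -0.6109904395259584
```

Request:
step_arm:
  plan:
    - {"offset": [-53.2,-40.5,10],"rot": [0,0,-20.2],"gripper": 4.4}
    - {"offset": [-53.2,-40.5,10],"rot": [0,0,-20.2],"gripper": 4.4}
    - {"offset": [-53.2,-40.5,10],"rot": [0,0,-20.2],"gripper": 4.4}
    - {"offset": [-53.2,-40.5,10],"rot": [0,0,-20.2],"gripper": 4.4}
    - {"offset": [-53.2,-40.5,10],"rot": [0,0,-20.2],"gripper": 4.4}
    - {"offset": [-53.2,-40.5,10],"rot": [0,0,-20.2],"gripper": 4.4}
    - {"offset": [-53.2,-40.5,10],"rot": [0,0,-20.2],"gripper": 4.4}
    - {"offset": [-53.2,-40.5,10],"rot": [0,0,-20.2],"gripper": 4.4}
    - {"offset": [-53.2,-40.5,10],"rot": [0,0,-20.2],"gripper": 4.4}
    - {"offset": [-53.2,-40.5,10],"rot": [0,0,-20.2],"gripper": 4.4}
    - {"offset": [-53.2,-40.5,10],"rot": [0,0,-20.2],"gripper": 4.4}
    - {"offset": [-53.2,-40.5,10],"rot": [0,0,-20.2],"gripper": 4.4}
  squeeze: 23

```text
time_s: 1.3
eef_pos: [493.3, 46.0, 216.2]
ee_rot: [-0.0, -0.047, 0.999, 0.0]
force: [0.6, 1.0, 0.5]
grip_width: 0.515
grip_force: 0.0
```

```bash
python3 -c "
from h import *
st(); rel([545,-20,79],95.45)"
```

```text
t 1.3 pos [493.32  45.97 216.24] F [0.64 1.   0.45] M [-0.009  0.005  0.024] w mm 43.94 gf 0.0
off cm [-4.528 -7.056 13.722] rot [ 0.01 -0.02 -0.05]
```

Request:
step_arm:
  plan:
    - {"offset": [-4.5,-7.0,0],"rot": [0,0,0],"gripper": 4.4}
    - {"offset": [-4.5,-7.0,0],"rot": [0,0,0],"gripper": 4.4}
    - {"offset": [-4.5,-7.0,5],"rot": [0,0,0],"gripper": 4.4}
    - {"offset": [-4.5,-7.0,9],"rot": [0,0,0],"gripper": 4.4}
    - {"offset": [-4.5,-7.0,12],"rot": [0,0,0],"gripper": 4.4}
    - {"offset": [-4.5,-7.0,12],"rot": [0,0,0],"gripper": 4.4}
    - {"offset": [-4.5,-7.0,12],"rot": [0,0,0],"gripper": 4.4}
    - {"offset": [-4.5,-7.0,12],"rot": [0,0,0],"gripper": 4.4}

```text
time_s: 2.1
eef_pos: [544.8, -17.6, 98.6]
ee_rot: [0.002, -0.047, 0.999, -0.0]
force: [-0.1, -0.0, 0.8]
grip_width: 0.518
grip_force: 0.0
```

```bash
python3 -c "
from h import *
st(); rel([545,-20,79],95.45)"
```

```text
t 2.1 pos [544.77 -17.62  98.6 ] F [-0.1  -0.02  0.84] M [ 0.014  0.034 -0.029] w mm 44.27 gf 0.0
off cm [ 0.005 -0.237  1.96 ] rot [-0.06  0.17 -0.01]
```

Request:
step_arm:
  plan:
    - {"offset": [0,0,1],"rot": [0,0.1,0],"gripper": 4.4}
    - {"offset": [0,0,1.8],"rot": [0,0.1,0],"gripper": 4.4}
    - {"offset": [0,0,2.0],"rot": [0,0.1,0],"gripper": 4.4}
    - {"offset": [0,0,2.0],"rot": [0,0.1,0],"gripper": 4.4}

```text
time_s: 2.5
eef_pos: [543.7, -17.5, 76.3]
ee_rot: [-0.001, -0.047, 0.999, 0.0]
force: [0.3, 0.3, 0.1]
grip_width: 0.51
grip_force: 0.0
```

Request:
step_arm:
  plan:
    - {"offset": [0,0,0.1],"rot": [0,0,0],"gripper": 4.4}
    - {"offset": [0,0,0.2],"rot": [0,0,0],"gripper": 4.4}
    - {"offset": [0,0,0.2],"rot": [0,0,0],"gripper": 4.4}

```text
time_s: 2.8
eef_pos: [543.9, -17.5, 74.7]
ee_rot: [-0.001, -0.047, 0.999, -0.0]
force: [0.5, -0.1, 0.7]
grip_width: 0.517
grip_force: 0.0
```

Request:
step_arm:
  plan:
    - {"offset": [0,0,0.1],"rot": [0,0,0],"gripper": 4.4}
    - {"offset": [0,0,0.2],"rot": [0,0,0],"gripper": 4.4}
    - {"offset": [0,0,0.2],"rot": [0,0,0],"gripper": 4.4}

```text
time_s: 3.1
eef_pos: [543.8, -17.5, 72.6]
ee_rot: [-0.001, -0.047, 0.999, -0.0]
force: [-0.2, 0.7, 0.6]
grip_width: 0.519
grip_force: 0.0
```

Request:
step_arm:
  plan:
    - {"offset": [0,0,0.05],"rot": [0,0,0],"gripper": 4.4}
    - {"offset": [0,0,0.1],"rot": [0,0,0],"gripper": 4.4}
    - {"offset": [0,0,0.1],"rot": [0,0,0],"gripper": 4.4}

```text
time_s: 3.4
eef_pos: [543.9, -17.5, 71.7]
ee_rot: [-0.001, -0.047, 0.999, -0.0]
force: [0.1, -0.4, -0.0]
grip_width: 0.512
grip_force: 0.0
```

Request:
step_arm:
  plan:
    - {"offset": [0,0,0.05],"rot": [0,0,0],"gripper": 4.4}
    - {"offset": [0,0,0.1],"rot": [0,0,0],"gripper": 4.4}
    - {"offset": [0,0,0.1],"rot": [0,0,0],"gripper": 4.4}

```text
time_s: 3.7
eef_pos: [543.9, -17.5, 70.7]
ee_rot: [-0.001, -0.047, 0.999, -0.0]
force: [0.1, 0.3, 0.1]
grip_width: 0.511
grip_force: 0.0
```

Request:
step_arm:
  plan:
    - {"offset": [0,0,0.05],"rot": [0,0,0],"gripper": 4.4}
    - {"offset": [0,0,0.05],"rot": [0,0,0],"gripper": 4.4}

```text
time_s: 3.9
eef_pos: [543.9, -17.5, 70.6]
ee_rot: [-0.001, -0.047, 0.999, -0.0]
force: [-1.5, -1.1, 4.2]
grip_width: 0.517
grip_force: 2.4
```

Request:
step_arm:
  plan:
    - {"offset": [0,0,0.05],"rot": [0,0,0],"gripper": 4.4}
    - {"offset": [0,0,0.05],"rot": [0,0,0],"gripper": 4.4}

```text
time_s: 4.1
eef_pos: [543.9, -17.5, 70.6]
ee_rot: [-0.001, -0.047, 0.999, -0.0]
force: [-3.5, 0.4, 10.6]
grip_width: 0.519
grip_force: 5.1
```

Run:
```python
from h import *
c=dict(np.load("top0.npz"))
print("pose",sense()["eef_pos"])
g=c["color"].astype(int)
for v in (213,215,217,219): print(v,[tuple(x) for x in g[v,207:214]],"|",[tuple(x) for x in g[v,229:237]])
print("ring top",onplane(c,210.3,216.5,131)); print("closed bottom",onplane(c,233.3,216,108)); print("closed top",onplane(c,232,216,134))
c=dict(np.load("side0.npz"))
for p in ([552.5,79,120],[554.6,57,120],[550.4,101,120],[550.4,101,133],[554.6,57,135]): print(p,np.round(proj(c,p),1), np.round(proj(dict(np.load("top0.npz")),p),1))
```

```text
pose [543.92302341 -17.47894052  70.55557593]
213 [(np.int64(80), np.int64(46), np.int64(31)), (np.int64(102), np.int64(62), np.int64(42)), (np.int64(122), np.int64(93), np.int64(82)), (np.int64(149), np.int64(146), np.int64(147)), (np.int64(142), np.int64(147), np.int64(152)), (np.int64(111), np.int64(114), np.int64(119)), (np.int64(118), np.int64(118), np.int64(117))] | [(np.int64(255), np.int64(255), np.int64(255)), (np.int64(255), np.int64(255), np.int64(255)), (np.int64(245), np.int64(249), np.int64(245)), (np.int64(186), np.int64(181), np.int64(170)), (np.int64(151), np.int64(116), np.int64(98)), (np.int64(143), np.int64(88), np.int64(63)), (np.int64(142), np.int64(85), np.int64(59)), (np.int64(141), np.int64(86), np.int64(60))]
215 [(np.int64(199), np.int64(201), np.int64(199)), (np.int64(173), np.int64(172), np.int64(170)), (np.int64(152), np.int64(150), np.int64(150)), (np.int64(168), np.int64(171), np.int64(175)), (np.int64(168), np.int64(172), np.int64(177)), (np.int64(170), np.int64(175), np.int64(181)), (np.int64(176), np.int64(181), np.int64(185))] | [(np.int64(255), np
[... 1449 characters left out ...]
t64(255), np.int64(255), np.int64(255)), (np.int64(255), np.int64(255), np.int64(255)), (np.int64(232), np.int64(237), np.int64(230)), (np.int64(167), np.int64(146), np.int64(132)), (np.int64(144), np.int64(91), np.int64(67)), (np.int64(142), np.int64(84), np.int64(56)), (np.int64(145), np.int64(87), np.int64(59))]
ring top [550.07996108  97.25072988 131.        ]
closed bottom [554.85277066  53.22065512 108.        ]
closed top [551.58695762  52.73925854 134.        ]
[552.5, 79, 120] [278.5 175.6] [220.1 216.2]
[554.6, 57, 120] [280.2 181.8] [230.8 215.4]
[550.4, 101, 120] [276.8 169.5] [209.4 217. ]
[550.4, 101, 133] [276.7 165.7] [208.3 216.2]
[554.6, 57, 135] [280.1 177.4] [229.9 214.4]
```

Request:
step_arm:
  plan:
    - {"offset": [0,0,-5],"rot": [0,0,0],"gripper": 5.6}
    - {"offset": [0,0,-10],"rot": [0,0,0],"gripper": 5.6}
    - {"offset": [0,0,-15],"rot": [0,0,0],"gripper": 5.6}
    - {"offset": [0,0,-15],"rot": [0,0,0],"gripper": 5.6}
    - {"offset": [0,0,-15],"rot": [0,0,0],"gripper": 5.6}

```text
time_s: 4.6
eef_pos: [544.2, -17.5, 220.4]
ee_rot: [0.0, -0.047, 0.999, -0.0]
force: [-0.0, 0.5, -0.3]
grip_width: 0.654
grip_force: 0.0
```

View pics/sidecrop.png

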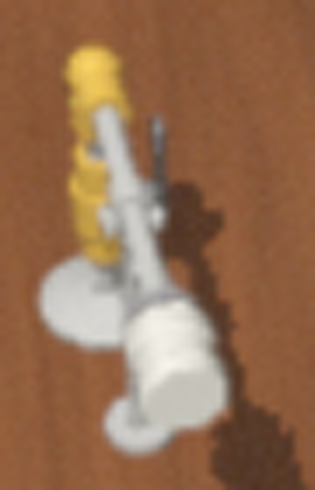

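The side crop shows the closed-end disc centred at about (185,400) in the crop, or (281,182) in the full image, which matches a mid y of about 77–79.

```bash
python3 -c "
from h import *
st(); rel([552.8,77.5,198],95.45)"
```

```text
t 4.6 pos [544.23 -17.47 220.37] F [-0.04  0.46 -0.33] M [ 0.026 -0.037  0.002] w mm 55.88 gf 0.0
off cm [-1.753  9.374  2.231] rot [-0.04 -0.   -0.01]
```

Request:
step_arm:
  plan:
    - {"offset": [-1.0,4.7,0],"rot": [0,0,0],"gripper": 5.6}
    - {"offset": [-1.75,9.4,0],"rot": [0,0,0],"gripper": 5.6}
    - {"offset": [-1.75,9.4,0],"rot": [0,0,0],"gripper": 5.6}
    - {"offset": [-1.75,9.4,0],"rot": [0,0,0],"gripper": 5.6}

```text
time_s: 5.0
eef_pos: [552.2, 78.4, 218.0]
ee_rot: [-0.002, -0.048, 0.999, -0.0]
force: [0.2, -0.7, 0.1]
grip_width: 0.655
grip_force: 0.0
```

```bash
python3 -c "
from h import *
c=cam('top'); cv2.imwrite('pics/top1.png',cv2.resize(c['color'][170:270,150:290],None,fx=5,fy=5,interpolation=cv2.INTER_CUBIC)[...,::-1])
st(); rel([552.8,77.5,198],95.45)"
```

```text
t 5.05 pos [552.32  77.47 218.36] F [ 0.59 -0.57  0.68] M [-0.022  0.004  0.01 ] w mm 55.98 gf 0.0
off cm [-5.700e-02 -2.000e-03  2.035e+00] rot [ 0.   -0.24 -0.  ]
```

Request:
step_arm:
  plan:
    - {"offset": [0,0,0.5],"rot": [0,0,0],"gripper": 5.6}
    - {"offset": [0,0,1.0],"rot": [0,0,0],"gripper": 5.6}
    - {"offset": [0,0,1.5],"rot": [0,0,0],"gripper": 5.6}
    - {"offset": [0,0,1.9],"rot": [0,0,0],"gripper": 5.6}
    - {"offset": [0,0,1.9],"rot": [0,0,0],"gripper": 5.6}
    - {"offset": [0,0,1.9],"rot": [0,0,0],"gripper": 5.6}

```text
time_s: 5.65
eef_pos: [552.7, 77.7, 200.7]
ee_rot: [-0.001, -0.047, 0.999, -0.0]
force: [-0.7, -0.7, 0.1]
grip_width: 0.649
grip_force: 0.0
```

```bash
python3 -c "
from h import *
st(); rel([552.8,77.5,198],95.45)"
```

```text
t 5.65 pos [552.67  77.68 200.68] F [-0.67 -0.68  0.1 ] M [-0.013 -0.002  0.008] w mm 55.47 gf 0.0
off cm [-0.012 -0.019  0.268] rot [ 0.   -0.1  -0.03]
```

Now close in to 50 mm, watching for a first touch, and finish the descent.

Request:
step_arm:
  plan:
    - {"offset": [0,0,0.1],"rot": [0,0,0],"gripper": 5.4}
    - {"offset": [0,0,0.2],"rot": [0,0,0],"gripper": 5.2}
    - {"offset": [0,0,0.25],"rot": [0,0,0],"gripper": 5.1}
    - {"offset": [0,0,0.25],"rot": [0,0,0],"gripper": 5.0}
    - {"offset": [0,0,0.25],"rot": [0,0,0],"gripper": 5.0}

```text
time_s: 6.15
eef_pos: [552.6, 77.8, 198.2]
ee_rot: [-0.001, -0.047, 0.999, -0.0]
force: [0.2, 0.1, -0.3]
grip_width: 0.585
grip_force: 0.0
```

Request:
step_arm:
  plan:
    - {"offset": [0,0,0],"rot": [0,0,0],"gripper": 4.95}
    - {"offset": [0,0,0],"rot": [0,0,0],"gripper": 4.9}
    - {"offset": [0,0,0],"rot": [0,0,0],"gripper": 4.9}

```text
time_s: 6.45
eef_pos: [552.6, 77.8, 198.2]
ee_rot: [-0.001, -0.047, 0.999, -0.0]
force: [-0.3, -0.3, 0.2]
grip_width: 0.573
grip_force: 0.0
```

Request:
step_arm:
  plan:
    - {"offset": [0,0,0],"rot": [0,0,0],"gripper": 4.85}
    - {"offset": [0,0,0],"rot": [0,0,0],"gripper": 4.8}
    - {"offset": [0,0,0],"rot": [0,0,0],"gripper": 4.8}

```text
time_s: 6.75
eef_pos: [552.6, 77.8, 198.2]
ee_rot: [-0.001, -0.047, 0.999, -0.0]
force: [0.4, -0.0, 0.8]
grip_width: 0.565
grip_force: 0.0
```

Request:
step_arm:
  plan:
    - {"offset": [0,0,0],"rot": [0,0,0],"gripper": 4.75}
    - {"offset": [0,0,0],"rot": [0,0,0],"gripper": 4.75}

```text
time_s: 6.95
eef_pos: [552.6, 77.8, 198.2]
ee_rot: [-0.001, -0.047, 0.999, -0.0]
force: [0.5, 0.0, -0.7]
grip_width: 0.557
grip_force: 0.0
```

Request:
step_arm:
  plan:
    - {"offset": [0,0,0],"rot": [0,0,0],"gripper": 4.7}
    - {"offset": [0,0,0],"rot": [0,0,0],"gripper": 4.7}

```text
time_s: 7.15
eef_pos: [552.6, 77.8, 198.2]
ee_rot: [-0.001, -0.047, 0.999, -0.0]
force: [0.3, 0.5, -1.0]
grip_width: 0.55
grip_force: 0.0
```

Request:
step_arm:
  plan:
    - {"offset": [0,0,0],"rot": [0,0,0],"gripper": 4.65}
    - {"offset": [0,0,0],"rot": [0,0,0],"gripper": 4.65}

```text
time_s: 7.35
eef_pos: [552.6, 77.8, 198.2]
ee_rot: [-0.001, -0.047, 0.999, -0.0]
force: [-0.6, -0.4, -0.4]
grip_width: 0.542
grip_force: 0.0
```

```bash
python3 -c "
from h import *
st()"
```

```text
t 7.35 pos [552.64  77.76 198.18] F [-0.55 -0.37 -0.38] M [0.006 0.035 0.011] w mm 46.32 gf 0.0
```

Request:
step_arm:
  plan:
    - {"offset": [0,0,0],"rot": [0,0,0],"gripper": 4.6}
    - {"offset": [0,0,0],"rot": [0,0,0],"gripper": 4.6}

```text
time_s: 7.55
eef_pos: [552.6, 77.8, 198.2]
ee_rot: [-0.001, -0.047, 0.999, -0.0]
force: [-0.2, -0.6, 0.1]
grip_width: 0.536
grip_force: 0.0
```

Request:
step_arm:
  plan:
    - {"offset": [0,0,0],"rot": [0,0,0],"gripper": 4.57}
    - {"offset": [0,0,0],"rot": [0,0,0],"gripper": 4.57}

```text
time_s: 7.75
eef_pos: [552.6, 77.7, 198.2]
ee_rot: [-0.001, -0.047, 0.999, -0.0]
force: [-1.0, -0.5, -0.9]
grip_width: 0.533
grip_force: 0.0
```

Request:
step_arm:
  plan:
    - {"offset": [0,0,0],"rot": [0,0,0],"gripper": 4.54}
    - {"offset": [0,0,0],"rot": [0,0,0],"gripper": 4.54}

```text
time_s: 7.95
eef_pos: [552.6, 77.8, 198.2]
ee_rot: [-0.001, -0.047, 0.999, -0.0]
force: [0.0, -0.2, 0.4]
grip_width: 0.533
grip_force: 0.0
```

Request:
step_arm:
  plan:
    - {"offset": [0,0,0],"rot": [0,0,0],"gripper": 4.5}
    - {"offset": [0,0,0],"rot": [0,0,0],"gripper": 4.5}

```text
time_s: 8.15
eef_pos: [552.6, 77.8, 198.2]
ee_rot: [-0.001, -0.047, 0.999, -0.0]
force: [0.3, -0.4, -0.1]
grip_width: 0.525
grip_force: 0.0
```

```bash
python3 -c "
from h import *
st()"
```

```text
t 8.15 pos [552.64  77.76 198.18] F [ 0.33 -0.35 -0.15] M [-0.005  0.028  0.074] w mm 44.86 gf 0.0
```

Request:
step_arm:
  plan:
    - {"offset": [0,0,0],"rot": [0,0,0],"gripper": 4.47}
    - {"offset": [0,0,0],"rot": [0,0,0],"gripper": 4.47}

```text
time_s: 8.35
eef_pos: [552.6, 77.8, 198.2]
ee_rot: [-0.001, -0.047, 0.999, -0.0]
force: [-1.1, 0.4, 0.0]
grip_width: 0.52
grip_force: 0.0
```

```bash
python3 -c "
from h import *
st()"
```

```text
t 8.35 pos [552.62  77.76 198.18] F [-1.14  0.35  0.04] M [-0.004  0.002 -0.029] w mm 44.44 gf 0.0
```

Request:
step_arm:
  plan:
    - {"offset": [0,0,0],"rot": [0,0,0],"gripper": 4.43}
    - {"offset": [0,0,0],"rot": [0,0,0],"gripper": 4.43}

```text
time_s: 8.55
eef_pos: [552.6, 77.8, 198.2]
ee_rot: [-0.001, -0.047, 0.999, -0.0]
force: [0.4, 0.9, 1.9]
grip_width: 0.518
grip_force: 0.2
```

```bash
python3 -c "
from h import *
st()"
```

```text
t 8.55 pos [552.63  77.81 198.21] F [0.36 0.92 1.94] M [0.076 0.077 0.048] w mm 44.27 gf 0.21
```

Request:
step_arm:
  plan:
    - {"offset": [0,0,0],"rot": [0,0,0],"gripper": 4.4}
    - {"offset": [0,0,0],"rot": [0,0,0],"gripper": 4.4}

```text
time_s: 8.75
eef_pos: [552.6, 77.9, 198.2]
ee_rot: [-0.001, -0.047, 0.999, 0.0]
force: [-0.1, 0.5, 0.1]
grip_width: 0.518
grip_force: 0.7
```

```bash
python3 -c "
from h import *
st()"
```

```text
t 8.75 pos [552.64  77.89 198.21] F [-0.07  0.45  0.09] M [0.253 0.002 0.061] w mm 44.22 gf 0.66
```

Request:
step_arm:
  plan:
    - {"offset": [0,0.015,0],"rot": [0,0,0],"gripper": 4.38}
    - {"offset": [0,0.015,0],"rot": [0,0,0],"gripper": 4.38}

```text
time_s: 8.95
eef_pos: [552.6, 77.9, 198.2]
ee_rot: [-0.001, -0.047, 0.999, -0.0]
force: [0.4, 0.7, 1.4]
grip_width: 0.519
grip_force: 3.3
```

```bash
python3 -c "
from h import *
st(); capture('top'); st(); capture('top'); st()"
```

```text
t 8.95 pos [552.64  77.92 198.23] F [0.36 0.66 1.44] M [0.152 0.    0.056] w mm 44.32 gf 3.25
t 9.0 pos [552.63  77.92 198.22] F [ 0.21 -0.06  0.78] M [0.136 0.028 0.028] w mm 43.64 gf 3.25
t 9.05 pos [552.62  77.91 198.22] F [-0.45  0.44  1.56] M [0.13  0.038 0.077] w mm 43.48 gf 3.26
```

Request:
step_arm:
  plan:
    - {"offset": [0,0,0],"rot": [0,0,0],"gripper": 4.36}
    - {"offset": [0,0,0],"rot": [0,0,0],"gripper": 4.34}
    - {"offset": [0,0,0],"rot": [0,0,0],"gripper": 4.34}

```text
time_s: 9.35
eef_pos: [552.6, 77.9, 198.3]
ee_rot: [-0.001, -0.047, 0.999, -0.0]
force: [0.7, 0.6, 2.5]
grip_width: 0.515
grip_force: 9.1
```

```bash
python3 -c "
from h import *
st(); capture('top'); st()"
```

```text
t 9.35 pos [552.65  77.88 198.27] F [0.67 0.62 2.47] M [ 0.155  0.103 -0.009] w mm 43.95 gf 9.13
t 9.4 pos [552.63  77.9  198.27] F [-0.29 -0.71  2.43] M [ 0.15   0.095 -0.046] w mm 43.82 gf 9.14
```

Request:
step_arm:
  plan:
    - {"offset": [0,0,-0.01],"rot": [0,0,0],"gripper": 4.32}
    - {"offset": [0,-0.015,-0.015],"rot": [0,0,0],"gripper": 4.29}
    - {"offset": [0,-0.03,-0.02],"rot": [0,0,0],"gripper": 4.26}
    - {"offset": [0,-0.045,-0.02],"rot": [0,0,0],"gripper": 4.23}
    - {"offset": [0,-0.045,-0.02],"rot": [0,0,0],"gripper": 4.23}

```text
time_s: 9.9
eef_pos: [552.7, 77.4, 198.4]
ee_rot: [-0.001, -0.047, 0.999, -0.0]
force: [-0.6, -0.7, 3.2]
grip_width: 0.498
grip_force: 10.8
```

```bash
python3 -c "
from h import *
st(); capture('top'); st()"
```

```text
t 9.9 pos [552.7   77.42 198.42] F [-0.6  -0.65  3.19] M [ 0.017  0.051 -0.025] w mm 42.55 gf 10.84
t 9.95 pos [552.7   77.43 198.43] F [ 0.46 -0.52  2.28] M [-0.049  0.021  0.012] w mm 42.5 gf 10.85
```

Request:
step_arm:
  plan:
    - {"offset": [0,-0.015,-0.015],"rot": [0,0,0],"gripper": 4.19}
    - {"offset": [0,-0.035,-0.02],"rot": [0,0,0],"gripper": 4.15}
    - {"offset": [0,-0.055,-0.025],"rot": [0,0,0],"gripper": 4.11}
    - {"offset": [0,-0.075,-0.03],"rot": [0,0,0],"gripper": 4.07}
    - {"offset": [0,-0.095,-0.035],"rot": [0,0,0],"gripper": 4.03}
    - {"offset": [0,-0.105,-0.04],"rot": [0,0,0],"gripper": 4.01}
    - {"offset": [0,-0.105,-0.04],"rot": [0,0,0],"gripper": 4.01}

```text
time_s: 10.65
eef_pos: [552.8, 76.4, 198.8]
ee_rot: [-0.001, -0.047, 0.999, -0.0]
force: [0.1, -0.0, 1.7]
grip_width: 0.471
grip_force: 13.7
```

```bash
python3 -c "
from h import *
st(); capture('top'); st()"
```

```text
t 10.65 pos [552.78  76.43 198.75] F [ 0.05 -0.02  1.65] M [-0.075 -0.064  0.066] w mm 40.26 gf 13.69
t 10.7 pos [552.78  76.45 198.76] F [-0.12  0.79  1.48] M [-0.068  0.013  0.012] w mm 40.34 gf 13.69
```

Request:
step_arm:
  plan:
    - {"offset": [0,-0.015,-0.005],"rot": [0,0,0],"gripper": 3.97}
    - {"offset": [0,-0.035,-0.01],"rot": [0,0,0],"gripper": 3.93}
    - {"offset": [0,-0.055,-0.015],"rot": [0,0,0],"gripper": 3.89}
    - {"offset": [0,-0.075,-0.02],"rot": [0,0,0],"gripper": 3.85}
    - {"offset": [0,-0.095,-0.025],"rot": [0,0,0],"gripper": 3.81}
    - {"offset": [0,-0.115,-0.03],"rot": [0,0,0],"gripper": 3.77}
    - {"offset": [0,-0.125,-0.03],"rot": [0,0,0],"gripper": 3.73}
    - {"offset": [0,-0.13,-0.03],"rot": [0,0,0],"gripper": 3.7}
    - {"offset": [0,-0.13,-0.03],"rot": [0,0,0],"gripper": 3.68}
    - {"offset": [0,-0.13,-0.03],"rot": [0,0,0],"gripper": 3.68}

```text
time_s: 11.7
eef_pos: [552.9, 75.0, 199.1]
ee_rot: [-0.001, -0.047, 0.999, -0.0]
force: [0.3, -2.1, 2.3]
grip_width: 0.435
grip_force: 18.7
```

```bash
python3 -c "
from h import *
st(); capture('top'); st()"
```

```text
t 11.7 pos [552.91  75.   199.15] F [ 0.25 -2.08  2.26] M [-0.325  0.009  0.013] w mm 37.13 gf 18.7
t 11.75 pos [552.91  75.01 199.16] F [-0.3  -2.45  2.54] M [-0.313  0.007  0.04 ] w mm 37.22 gf 18.74
```

Request:
step_arm:
  plan:
    - {"offset": [0,-0.01,-0.005],"rot": [0,0,0],"gripper": 3.66}
    - {"offset": [0,-0.02,-0.01],"rot": [0,0,0],"gripper": 3.64}
    - {"offset": [0,-0.02,-0.01],"rot": [0,0,0],"gripper": 3.62}
    - {"offset": [0,-0.02,-0.01],"rot": [0,0,0],"gripper": 3.6}
    - {"offset": [0,-0.02,-0.01],"rot": [0,0,0],"gripper": 3.6}

```text
time_s: 12.25
eef_pos: [552.9, 75.0, 199.2]
ee_rot: [-0.001, -0.047, 0.999, -0.0]
force: [-0.6, -1.7, 2.8]
grip_width: 0.437
grip_force: 22.8
```

```bash
python3 -c "
from h import *
st(); capture('top'); st()"
```

```text
t 12.25 pos [552.91  74.95 199.2 ] F [-0.6  -1.73  2.81] M [-0.225 -0.041  0.013] w mm 37.36 gf 22.81
t 12.3 pos [552.92  74.95 199.18] F [-0.29 -1.    2.93] M [-0.203  0.006  0.003] w mm 37.07 gf 22.81
```

Request:
step_arm:
  plan:
    - {"offset": [0,-0.02,-0.01],"rot": [0,0,0],"gripper": 3.6}
    - {"offset": [0,-0.04,-0.01],"rot": [0,0,0],"gripper": 3.6}
    - {"offset": [0,-0.06,-0.01],"rot": [0,0,0],"gripper": 3.6}
    - {"offset": [0,-0.08,-0.01],"rot": [0,0,0],"gripper": 3.6}

```text
time_s: 12.7
eef_pos: [552.9, 74.5, 199.2]
ee_rot: [-0.001, -0.047, 0.999, 0.0]
force: [0.2, 3.5, 0.8]
grip_width: 0.429
grip_force: 22.8
```

```bash
python3 -c "
from h import *
st(); capture('top'); st()"
```

```text
t 12.7 pos [552.91  74.49 199.21] F [0.18 3.47 0.84] M [ 0.567 -0.034  0.03 ] w mm 36.67 gf 22.84
t 12.75 pos [552.92  74.44 199.21] F [0.1  3.71 1.18] M [ 0.593 -0.034 -0.019] w mm 37.08 gf 22.82
```

Request:
step_arm:
  plan:
    - {"offset": [0,-0.02,0],"rot": [0,0,0],"gripper": 3.6}
    - {"offset": [0,-0.04,0],"rot": [0,0,0],"gripper": 3.6}

```text
time_s: 12.95
eef_pos: [552.9, 73.8, 199.2]
ee_rot: [-0.001, -0.047, 0.999, 0.0]
force: [0.8, 2.4, 1.2]
grip_width: 0.435
grip_force: 22.9
```

```bash
python3 -c "
from h import *
st(); capture('top'); st()"
```

```text
t 12.95 pos [552.93  73.84 199.21] F [0.81 2.44 1.23] M [ 0.506 -0.031 -0.032] w mm 37.12 gf 22.9
t 13.0 pos [552.93  73.78 199.21] F [-0.56  3.09  2.06] M [ 0.557  0.056 -0.002] w mm 37.21 gf 22.88
```

Request:
step_arm:
  plan:
    - {"offset": [0,-0.02,0],"rot": [0,0,0],"gripper": 3.6}
    - {"offset": [0,-0.04,0],"rot": [0,0,0],"gripper": 3.6}

```text
time_s: 13.2
eef_pos: [553.0, 73.3, 199.2]
ee_rot: [-0.001, -0.047, 0.999, -0.0]
force: [1.3, 3.5, 1.4]
grip_width: 0.432
grip_force: 22.9
```

```bash
python3 -c "
from h import *
st(); capture('top'); st()"
```

```text
t 13.2 pos [553.    73.35 199.24] F [1.26 3.54 1.36] M [ 0.526  0.068 -0.011] w mm 36.92 gf 22.9
t 13.25 pos [553.    73.28 199.23] F [-0.77  3.72  1.5 ] M [ 0.467  0.101 -0.002] w mm 37.27 gf 22.91
```

Request:
step_arm:
  plan:
    - {"offset": [0,-0.05,0],"rot": [0,0,0],"gripper": 3.6}
    - {"offset": [0,-0.1,0],"rot": [0,0,0],"gripper": 3.6}
    - {"offset": [0,-0.15,0],"rot": [0,0,0],"gripper": 3.6}
    - {"offset": [0,-0.2,0],"rot": [0,0,0],"gripper": 3.6}
    - {"offset": [0,-0.25,0],"rot": [0,0,0],"gripper": 3.6}
    - {"offset": [0,-0.3,0],"rot": [0,0,0],"gripper": 3.6}
    - {"offset": [0,-0.35,0],"rot": [0,0,0],"gripper": 3.6}
    - {"offset": [0,-0.4,0],"rot": [0,0,0],"gripper": 3.6}

```text
time_s: 14.05
eef_pos: [553.4, 69.3, 199.2]
ee_rot: [-0.001, -0.047, 0.999, -0.0]
force: [0.4, 2.2, 1.7]
grip_width: 0.435
grip_force: 23.0
```

```bash
python3 -c "
from h import *
st(); capture('top'); st()"
```

```text
t 14.05 pos [553.43  69.3  199.24] F [0.37 2.2  1.7 ] M [ 0.463  0.054 -0.052] w mm 37.19 gf 22.99
t 14.1 pos [553.43  69.22 199.22] F [-0.71  2.58  1.18] M [0.377 0.008 0.   ] w mm 36.79 gf 23.02
```

Smooth and low. I'll continue.

Request:
step_arm:
  plan:
    - {"offset": [0,-0.06,0],"rot": [0,0,0],"gripper": 3.6}
    - {"offset": [0,-0.12,0],"rot": [0,0,0],"gripper": 3.6}
    - {"offset": [0,-0.18,0],"rot": [0,0,0],"gripper": 3.6}
    - {"offset": [0,-0.24,0],"rot": [0,0,0],"gripper": 3.6}
    - {"offset": [0,-0.3,0],"rot": [0,0,0],"gripper": 3.6}
    - {"offset": [0,-0.36,0],"rot": [0,0,0],"gripper": 3.6}
    - {"offset": [0,-0.42,0],"rot": [0,0,0],"gripper": 3.6}
    - {"offset": [0,-0.48,0],"rot": [0,0,0],"gripper": 3.6}
    - {"offset": [0,-0.54,0],"rot": [0,0,0],"gripper": 3.6}
    - {"offset": [0,-0.6,0],"rot": [0,0,0],"gripper": 3.6}

```text
time_s: 15.1
eef_pos: [554.0, 63.3, 199.3]
ee_rot: [-0.001, -0.047, 0.999, -0.0]
force: [-0.0, 1.1, 0.2]
grip_width: 0.428
grip_force: 23.4
```

```bash
python3 -c "
from h import *
st(); capture('top'); st()"
```

```text
t 15.1 pos [554.    63.28 199.25] F [-0.03  1.12  0.21] M [ 0.236 -0.042 -0.065] w mm 36.57 gf 23.41
t 15.15 pos [554.01  63.23 199.27] F [0.02 1.72 0.14] M [0.145 0.072 0.017] w mm 37.06 gf 23.44
```

Request:
step_arm:
  plan:
    - {"offset": [0,-0.06,0],"rot": [0,0,0],"gripper": 3.6}
    - {"offset": [0,-0.12,0],"rot": [0,0,0],"gripper": 3.6}
    - {"offset": [0,-0.18,0],"rot": [0,0,0],"gripper": 3.6}
    - {"offset": [0,-0.24,0],"rot": [0,0,0],"gripper": 3.6}
    - {"offset": [0,-0.3,0],"rot": [0,0,0],"gripper": 3.6}
    - {"offset": [0,-0.36,0],"rot": [0,0,0],"gripper": 3.6}
    - {"offset": [0,-0.42,0],"rot": [0,0,0],"gripper": 3.6}
    - {"offset": [0,-0.48,0],"rot": [0,0,0],"gripper": 3.6}

```text
time_s: 15.95
eef_pos: [554.5, 58.5, 199.3]
ee_rot: [-0.001, -0.047, 0.999, -0.0]
force: [-0.4, 0.3, 0.2]
grip_width: 0.431
grip_force: 23.4
```

```bash
python3 -c "
from h import *
st(); c=cam('top'); st()
cv2.imwrite('pics/side1.png',cv2.resize(cam('side')['color'][110:210,220:340],None,fx=6,fy=6,interpolation=cv2.INTER_CUBIC)[...,::-1])"
```

```text
t 15.95 pos [554.45  58.53 199.28] F [-0.38  0.35  0.22] M [ 0.149  0.001 -0.013] w mm 36.83 gf 23.39
t 16.0 pos [554.46  58.44 199.26] F [-0.51  1.15 -0.53] M [ 0.07   0.047 -0.019] w mm 37.39 gf 23.42
```

View pics/side1.png

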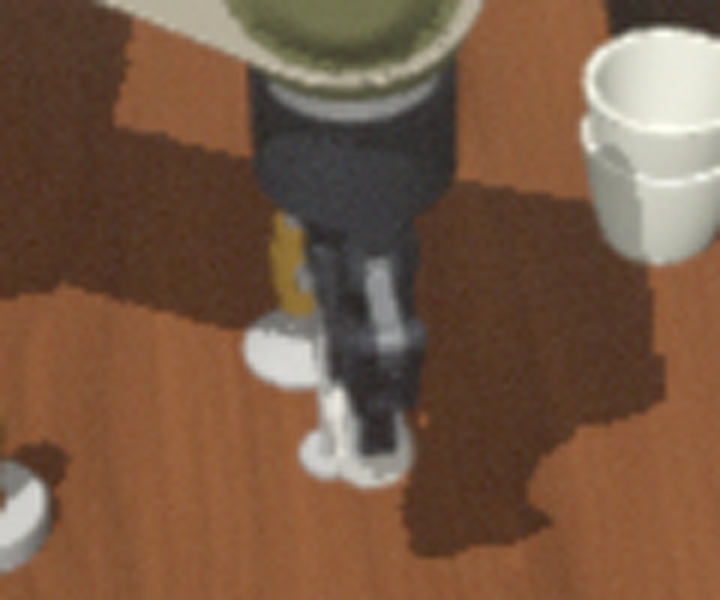

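The crop shows the finger at about (378,430) against the closed end, with the white stop end moving with it at about (375,455). The draw continues.

Request:
step_arm:
  plan:
    - {"offset": [0,-0.07,0],"rot": [0,0,0],"gripper": 3.6}
    - {"offset": [0,-0.14,0],"rot": [0,0,0],"gripper": 3.6}
    - {"offset": [0,-0.21,0],"rot": [0,0,0],"gripper": 3.6}
    - {"offset": [0,-0.28,0],"rot": [0,0,0],"gripper": 3.6}
    - {"offset": [0,-0.35,0],"rot": [0,0,0],"gripper": 3.6}
    - {"offset": [0,-0.42,0],"rot": [0,0,0],"gripper": 3.6}
    - {"offset": [0,-0.49,0],"rot": [0,0,0],"gripper": 3.6}
    - {"offset": [0,-0.56,0],"rot": [0,0,0],"gripper": 3.6}
    - {"offset": [0,-0.63,0],"rot": [0,0,0],"gripper": 3.6}
    - {"offset": [0,-0.7,0],"rot": [0,0,0],"gripper": 3.6}

```text
time_s: 17.05
eef_pos: [555.1, 51.6, 199.3]
ee_rot: [-0.001, -0.047, 0.999, -0.0]
force: [0.1, 0.7, -1.1]
grip_width: 0.431
grip_force: 23.4
```

```bash
python3 -c "
from h import *
st(); c=cam('top'); st()"
```

```text
t 17.05 pos [555.11  51.56 199.26] F [ 0.1   0.74 -1.08] M [0.046 0.053 0.001] w mm 36.85 gf 23.36
t 17.1 pos [555.13  51.45 199.24] F [-0.02  0.51 -0.92] M [0.011 0.062 0.006] w mm 36.76 gf 23.37
```

Request:
step_arm:
  plan:
    - {"offset": [0,-0.07,0],"rot": [0,0,0],"gripper": 3.6}
    - {"offset": [0,-0.14,0],"rot": [0,0,0],"gripper": 3.6}
    - {"offset": [0,-0.21,0],"rot": [0,0,0],"gripper": 3.6}
    - {"offset": [0,-0.28,0],"rot": [0,0,0],"gripper": 3.6}
    - {"offset": [0,-0.35,0],"rot": [0,0,0],"gripper": 3.6}
    - {"offset": [0,-0.42,0],"rot": [0,0,0],"gripper": 3.6}
    - {"offset": [0,-0.49,0],"rot": [0,0,0],"gripper": 3.6}
    - {"offset": [0,-0.56,0],"rot": [0,0,0],"gripper": 3.6}
    - {"offset": [0,-0.63,0],"rot": [0,0,0],"gripper": 3.6}
    - {"offset": [0,-0.7,0],"rot": [0,0,0],"gripper": 3.6}
    - {"offset": [0,-0.78,0],"rot": [0,0,0],"gripper": 3.6}
    - {"offset": [0,-0.86,0],"rot": [0,0,0],"gripper": 3.6}

```text
time_s: 18.3
eef_pos: [555.9, 43.0, 199.3]
ee_rot: [-0.001, -0.047, 0.999, -0.0]
force: [-0.1, -0.4, -1.8]
grip_width: 0.435
grip_force: 23.3
```

```bash
python3 -c "
from h import *
st(); c=cam('top'); st()"
```

```text
t 18.3 pos [555.94  42.99 199.31] F [-0.07 -0.41 -1.81] M [0.02  0.014 0.007] w mm 37.16 gf 23.31
t 18.35 pos [555.96  42.92 199.27] F [-0.96 -0.39 -1.52] M [-0.032 -0.032  0.036] w mm 36.87 gf 23.31
```

```bash
python3 -c "
from h import *
rel([474.5,-219,199.3],95.45)"
```

```text
off cm [ 1.0585e+01 -2.5304e+01  1.6000e-02] rot [-0.   -0.1  -0.03]
```

Request:
step_arm:
  plan:
    - {"offset": [0,-0.2,0],"rot": [0,0,0],"gripper": 3.6}
    - {"offset": [0,-0.5,0],"rot": [0,0,0],"gripper": 3.6}
    - {"offset": [0,-1.0,0],"rot": [0,0,0],"gripper": 3.6}
    - {"offset": [0,-1.7,0],"rot": [0,0,0],"gripper": 3.6}
    - {"offset": [0.4,-2.7,0],"rot": [0,0,0],"gripper": 3.6}
    - {"offset": [1.0,-4.2,0],"rot": [0,0,0],"gripper": 3.6}
    - {"offset": [1.8,-6.0,0],"rot": [0,0,0],"gripper": 3.6}
    - {"offset": [2.6,-8.0,0],"rot": [0,0,0],"gripper": 3.6}
    - {"offset": [3.4,-10.0,0],"rot": [0,0,0],"gripper": 3.6}
    - {"offset": [4.2,-12.0,0],"rot": [0,0,0],"gripper": 3.6}
    - {"offset": [4.9,-13.5,0],"rot": [0,0,0],"gripper": 3.6}
    - {"offset": [5.4,-14.5,0],"rot": [0,0,0],"gripper": 3.6}

```text
time_s: 19.55
eef_pos: [515.1, -108.3, 199.5]
ee_rot: [-0.001, -0.047, 0.999, -0.0]
force: [-0.4, -0.2, -1.4]
grip_width: 0.433
grip_force: 23.3
```

Request:
step_arm:
  plan:
    - {"offset": [0.5,-1.0,0],"rot": [0,0,0],"gripper": 3.6}
    - {"offset": [1.2,-2.5,0],"rot": [0,0,0],"gripper": 3.6}
    - {"offset": [2.1,-4.5,0.5],"rot": [0,0,0],"gripper": 3.6}
    - {"offset": [3.0,-6.5,1.5],"rot": [0,0,0],"gripper": 3.6}
    - {"offset": [3.9,-8.5,3.0],"rot": [0,0,0],"gripper": 3.6}
    - {"offset": [4.7,-10.0,4.5],"rot": [0,0,0],"gripper": 3.6}
    - {"offset": [5.2,-10.8,5.5],"rot": [0,0,0],"gripper": 3.6}
    - {"offset": [5.2,-10.8,6.0],"rot": [0,0,0],"gripper": 3.6}
    - {"offset": [5.2,-10.8,6.0],"rot": [0,0,0],"gripper": 3.6}

```text
time_s: 20.45
eef_pos: [474.2, -218.4, 139.1]
ee_rot: [-0.001, -0.047, 0.999, 0.0]
force: [0.2, -0.7, -1.6]
grip_width: 0.433
grip_force: 23.3
```

```bash
python3 -c "
from h import *
st();rel([474.5,-219,102],95.45)
cv2.imwrite('pics/side2.png',cam('side')['color'][200:420,100:400,::-1].repeat(2,0).repeat(2,1))"
```

```text
t 20.45 pos [ 474.22 -218.37  139.13] F [ 0.21 -0.65 -1.6 ] M [-0.009  0.022  0.034] w mm 36.97 gf 23.33
off cm [-0.031 -0.069  3.713] rot [ 0.05 -0.13 -0.01]
```

View pics/side2.png

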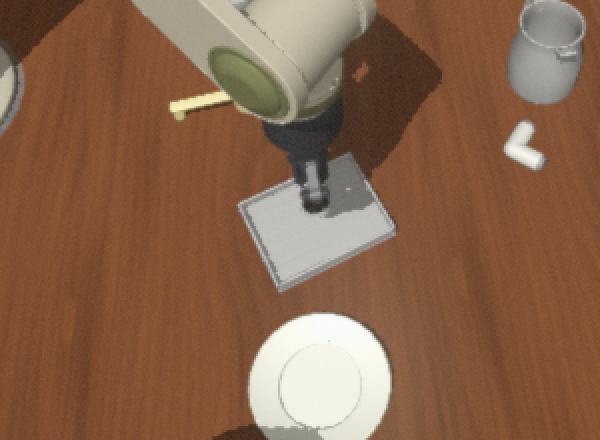

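The picture shows the gripper with the stop end at (314,200), above the tray (corners about (240,207), (350,157), (395,232), (282,290)). The offset from the tray centre is height parallax. Lowering now.

Request:
step_arm:
  plan:
    - {"offset": [0,0,0.8],"rot": [0,0,0],"gripper": 3.6}
    - {"offset": [0,0,1.7],"rot": [0,0,0],"gripper": 3.6}
    - {"offset": [0,0,2.6],"rot": [0,0,0],"gripper": 3.6}
    - {"offset": [0,0,3.3],"rot": [0,0,0],"gripper": 3.6}
    - {"offset": [0,0,3.7],"rot": [0,0,0],"gripper": 3.6}
    - {"offset": [0,0,3.8],"rot": [0,0,0],"gripper": 3.6}
    - {"offset": [0,0,3.8],"rot": [0,0,0],"gripper": 3.6}

```text
time_s: 21.2
eef_pos: [474.2, -218.9, 101.4]
ee_rot: [-0.001, -0.047, 0.999, -0.0]
force: [0.1, -0.2, -1.2]
grip_width: 0.431
grip_force: 23.3
```

Request:
step_arm:
  plan:
    - {"offset": [0,0,0.1],"rot": [0,0,0],"gripper": 3.6}
    - {"offset": [0,0,0.2],"rot": [0,0,0],"gripper": 3.6}
    - {"offset": [0,0,0.2],"rot": [0,0,0],"gripper": 3.6}

```text
time_s: 21.5
eef_pos: [474.2, -218.9, 99.5]
ee_rot: [-0.001, -0.047, 0.999, -0.0]
force: [0.3, -0.3, -1.3]
grip_width: 0.431
grip_force: 23.3
```

```bash
python3 -c "
from h import *
st()"
```

```text
t 21.5 pos [ 474.18 -218.87   99.51] F [ 0.28 -0.28 -1.3 ] M [-0.013 -0.006 -0.013] w mm 36.77 gf 23.33
```

Request:
step_arm:
  plan:
    - {"offset": [0,0,0.05],"rot": [0,0,0],"gripper": 3.6}
    - {"offset": [0,0,0.1],"rot": [0,0,0],"gripper": 3.6}
    - {"offset": [0,0,0.15],"rot": [0,0,0],"gripper": 3.6}
    - {"offset": [0,0,0.15],"rot": [0,0,0],"gripper": 3.6}

```text
time_s: 21.9
eef_pos: [474.2, -218.9, 98.0]
ee_rot: [-0.001, -0.047, 0.999, -0.0]
force: [0.2, 0.0, -0.2]
grip_width: 0.432
grip_force: 23.5
```

Request:
step_arm:
  plan:
    - {"offset": [0,0,0.05],"rot": [0,0,0],"gripper": 3.6}
    - {"offset": [0,0,0.05],"rot": [0,0,0],"gripper": 3.6}

```text
time_s: 22.1
eef_pos: [474.3, -218.9, 97.9]
ee_rot: [-0.001, -0.047, 0.999, -0.0]
force: [-1.5, 1.4, 4.4]
grip_width: 0.434
grip_force: 24.0
```

Request:
step_arm:
  plan:
    - {"offset": [0,0,0.05],"rot": [0,0,0],"gripper": 3.6}
    - {"offset": [0,0,0.05],"rot": [0,0,0],"gripper": 3.6}

```text
time_s: 22.3
eef_pos: [474.4, -218.9, 97.8]
ee_rot: [-0.001, -0.047, 0.999, -0.0]
force: [-1.5, 2.2, 9.8]
grip_width: 0.43
grip_force: 24.5
```

Request:
step_arm:
  plan:
    - {"offset": [0,0,-0.05],"rot": [0,0,0],"gripper": 3.7}
    - {"offset": [0,0,-0.05],"rot": [0,0,0],"gripper": 3.8}
    - {"offset": [0,0,-0.05],"rot": [0,0,0],"gripper": 3.9}
    - {"offset": [0,0,-0.05],"rot": [0,0,0],"gripper": 4.0}
    - {"offset": [0,0,-0.05],"rot": [0,0,0],"gripper": 4.1}
    - {"offset": [0,0,-0.05],"rot": [0,0,0],"gripper": 4.2}
    - {"offset": [0,0,-0.05],"rot": [0,0,0],"gripper": 4.3}
    - {"offset": [0,0,-0.05],"rot": [0,0,0],"gripper": 4.4}
    - {"offset": [0,0,-0.05],"rot": [0,0,0],"gripper": 4.6}
    - {"offset": [0,0,-0.05],"rot": [0,0,0],"gripper": 5.0}
    - {"offset": [0,0,-0.05],"rot": [0,0,0],"gripper": 5.6}
    - {"offset": [0,0,-0.05],"rot": [0,0,0],"gripper": 5.8}

```text
time_s: 23.5
eef_pos: [474.2, -218.9, 97.5]
ee_rot: [-0.001, -0.047, 0.999, -0.0]
force: [-0.6, -0.2, -0.5]
grip_width: 0.674
grip_force: 0.0
```

Request:
step_arm:
  plan:
    - {"offset": [0,0,0],"rot": [0,0,0],"gripper": 5.8}
    - {"offset": [0,0,-0.5],"rot": [0,0,0],"gripper": 5.8}
    - {"offset": [0,0,-1.5],"rot": [0,0,0],"gripper": 5.8}
    - {"offset": [0,0,-4],"rot": [0,0,0],"gripper": 5.8}
    - {"offset": [0,0,-8],"rot": [0,0,0],"gripper": 5.8}
    - {"offset": [0,5,-12],"rot": [0,0,0],"gripper": 5.8}
    - {"offset": [0,10,-12],"rot": [0,0,0],"gripper": 5.8}
    - {"offset": [0,15,-12],"rot": [0,0,0],"gripper": 5.8}
    - {"offset": [0,15,-12],"rot": [0,0,0],"gripper": 5.8}
    - {"offset": [0,15,-12],"rot": [0,0,0],"gripper": 5.8}

```text
time_s: 24.5
eef_pos: [460.2, -68.3, 218.4]
ee_rot: [-0.0, -0.049, 0.999, -0.0]
force: [-0.1, -0.7, 0.1]
grip_width: 0.678
grip_force: 0.0
```

```bash
python3 -c "
from h import *
st()
c=cam('side'); cv2.imwrite('pics/side3.png',c['color'][120:420,100:400,::-1].repeat(2,0).repeat(2,1))"
```

```text
t 24.5 pos [460.17 -68.32 218.38] F [-0.11 -0.66  0.11] M [ 0.023 -0.008  0.037] w mm 57.89 gf 0.0
```

View pics/side3.png

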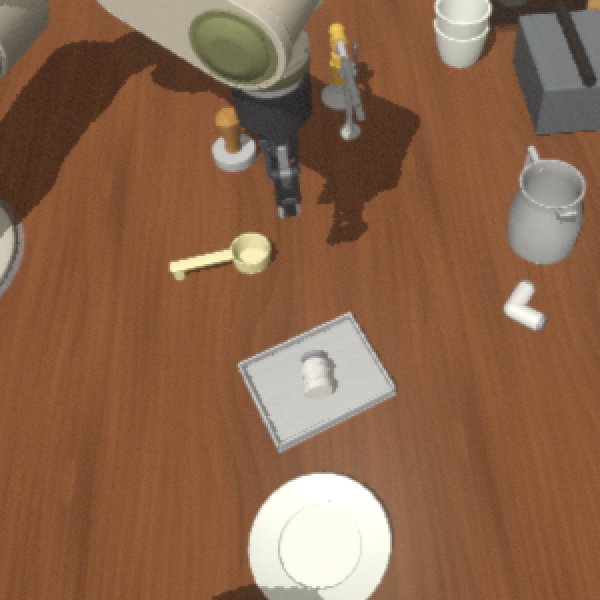

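The stop end lies on its side in the middle of the tray, at about (316,373). The gripper is clear at (288,200), and the bystanders show no sign of having moved. Handing in.

```bash
python3 -c "
from h import *
print(finish_job())"
```

```text
the job is handed in; nothing more can be done
None
```

I drew the stop end off the water line with its ring held home, set it down in the steel tray and handed the job in; the hand-in returned no verdict, but the last picture shows it lying mid-tray, with the bystanders in view apparently where they were.

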